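# Mesh-check the matching wooden gear on the test stand

### The arm

A 6-joint arm with a two-finger parallel gripper is mounted at the origin on the work surface. World frame = base frame: x ahead of the robot, y to its left, z up, the work surface at z = 0. Lengths are in m, angles in rad, forces in N, time in s.
With the tool pointing down it reaches from about 0.25 to 0.775 m from the base axis. Payload 4 kg.
Tool frame: the origin (TCP) lies where the fingers leave the gripper's body, on its centre line; the fingertips stand 97 mm ahead of it and the grasp point (between the pads) lies 78 mm ahead of it; z points along the fingers, x is the direction in which the jaws open and shut, and the axes are right-handed (so a half turn about z gives the same grasp; the last joint's range is limited). The gripper opens to 94 mm and grips with 3 to 60 N. Pads are 16 mm wide; open, the fingers measure 119 mm over their backs; the gripper's body (75 mm by 177 mm) begins 78 mm behind the grasp point.
Start: joints at [1.099, 0.087, 1.371, -0, 1.684, -0.103], TCP at [0.198, 0.513, 0.303] pointing down, gripper open.
Joint ranges: [-3.1, 3.1], [-0.76, 2.03], [0.27, 2.55], [-1.08, 4.22], [0.17, 2.65], [-2.57, 2.57]. Speed limits (rad/s): [2.79, 2.79, 3.14, 3.14, 3.14, 3.14].

### API

Orientations are given as [roll, pitch, yaw] about the fixed x, y, z axes, in that order (R = Rz(yaw) Ry(pitch) Rx(roll)).
In Python, from bench import * gives the robot as it stands.
- The arm moves only by the tool jog_arm, never from a script. Its argument "moves" is a list of rows, each a list of 7 numbers: the turn, a rotation vector about the world's x, y, z in rad, then the shift along the world's x, y, z in mm, then the finger opening in mm, from 0 to 94. In form: [[rx, ry, rz, tx, ty, tz, fingers], ...]. A call has 1 to 12 rows; each row shifts and turns the commanded pose from where the row before left it; what a row does not reach is not made up. A row lasts 1/8 s, in which the tool goes at most 62.5 mm and 10.7 degrees, less where a joint would pass 70% of its speed; a pose out of reach is approached as far as the arm can. A call is refused whole if a number of a shift passes 62.5 or a number of a turn 0.188, either way. A call with a gripper value outside its range is refused whole. The fingers move at their own pace and stop on an object; the grip force is fixed at half the most. Time passes only in rows, so rows that do not move let the fingers close. It gives the time, the measured TCP pose, the force and the opening at its end, in the units of the state.
- get_obs(): the state, without advancing time (a new reading comes with each control period).
- snapshot(name): name is "scene" or "top" or "wrist"; returns the picture (384x512x3 uint8, red, green, blue); there is no depth.
- get_calibration(name): a dict with "camera_matrix" (3x3 intrinsics, pixels), "R" (3x3) and "t" (3): a world point X has camera coordinates R X + t. Camera axes: x right, y down, z forward; pixel columns grow to the right and rows downward; lengths in m; the calibration is good to about 2 mm. A picture is of the moment at which its call begins: read the wrist's pose just before it. get_calibration takes no time and is no camera call; for the wrist camera it gives the pose at the moment of the call.
- close_job(): hands the job in, once; it reports no verdict.
Trained networks look in the newest picture that a camera, given by its name, has taken for a name from the list of things; names that differ only in an ending like _2 or _b are one class to them, and where a whole thing is asked for, a point or a joint stands for the part that bears it (a point fixed in the world has none). Each returns a list of dicts, best first, with "conf" (0 to 1); they miss things now and then, are a little off and sometimes report something else, mostly with a low value. They report only what shows in the picture. A call takes as long as a camera call. They do not tell look-alikes from the thing itself.
- look_for(label, camera): "bbox" ([left, top, right, bottom] in pixels, round what is visible of it).
The state is a dict: "time": time; "joint_positions": joint angles; "qvel": joint speeds; "joint_torque": joint torques, N m; "tool_pos": TCP position; "ee_rot": TCP orientation; "wrist_force": force on the tool from outside, world axes, zero at the start; "wrist_torque": the same for the moment, N m; "width": finger opening in m.
Only numpy, scipy, OpenCV 4.12 (cv2) and the standard library are available. Lean on these libraries where they do the work, as an engineer would, in place of code of your own. Each camera call takes 0.05 s, during which the arm holds its last target.

### The job

Three freshly cut wooden gears lie mixed on the bench. Pick out the one with the same number of teeth as the brass master gear on the test stand, set it hub up and fully home on the spindle of the stand's carriage and let go; then push the carriage towards the master until the two gears are fully in mesh. Leave the other gears and the things on the bench where they are.

Things in the scene. Friction and masses are not known exactly. Their poses are not given: they have to be found in the camera images.
- gear12: light wooden spur gear, 12 teeth, 56 mm over the teeth, lying hub up; otherwise made like gear16. Not wanted. Origin at the centre of its underside, z up along its bore
- gear16: light wooden spur gear, 16 teeth, 72 mm over the teeth, 64 mm pitch diameter, about 50 g, lying hub up. Toothed rim from 2 to 16 mm above its underside; a round red-brown wooden hub, 34 mm in diameter, stands on it up to 40 mm above the underside (a 39 mm bead at its root, up to 19 mm, is for looks). Through bore 18 mm. Origin at the centre of its underside, z up along the bore, and one tooth is centred on its own +x axis (teeth every 22.5 degrees)
- gear20: light wooden spur gear, 20 teeth, 88 mm over the teeth, lying hub up; otherwise made like gear16. Not wanted. Origin at the centre of its underside, z up along its bore
- spindle (a point): on the stand's dark steel carriage: the centre of the steel shoulder (40 mm in diameter) on which a mounted gear's underside rests, 60 mm above the bench. The upright steel spindle there is 16 mm in diameter for 30 mm, then tapers to 7 mm at its tip 44 mm above the shoulder. x points along the slide, level, straight towards the master gear; z up. The blue base under it is 280 x 100 mm and fixed to the bench
- handle (a point): middle of the carriage's round black handle bar, 14 mm thick, 88 mm long, level and across the slide, 85 mm behind the spindle (away from the master) and 92 mm above the bench, on two 12 mm posts 64 mm apart. Same axes as the spindle. The carriage's flat top under it is 56 mm above the bench and ends 11 mm behind the bar's axis; farther back (away from the master) there is only the base, up to 38 mm above the bench, so the bar can be pushed from behind
- master_axis (a point): on the axis of the brass master gear (16 teeth, 72 mm over the teeth, 64 mm pitch diameter) at the height where its underside would rest, 60 mm above the bench; its teeth are as high as those of a mounted gear, and its nut reaches 26 mm above this point. One tooth is centred on this frame's +x axis, and the frame turns with the gear. Two 16-tooth gears are fully in mesh with their axes 64 mm apart; at 72 mm the tips just touch
- master (a joint): turn of the master gear on its fixed post, rad, anticlockwise from above; it spins freely. At 0 one tooth points along the spindle frame's x axis and one straight back at the spindle. The teeth are slippery and crowned, so a push mostly turns the gears into mesh by itself; if tips meet dead on, the carriage stops some 6 mm short: back off and turn the loose gear by about a quarter to half a tooth
- carriage (a joint): travel of the carriage along the spindle frame's x, m: 0 is fully back (spindle 114 mm from the master's axis), 0.054 the front stop; 0.050 is full mesh for a 16-tooth gear. It drags with about 3 N and stays where it is left
- mallet: light wooden turned mallet standing head down, 86 mm thick, 240 mm tall, to be left alone. Origin at the centre of its underside
- oil: amber oil bottle, 60 mm thick, 150 mm tall, to be left alone. Origin at the centre of its underside
- gouge: turning gouge lying flat, about 320 mm long and 29 mm thick, to be left alone. Origin under its middle, x towards the blade
Not all that is in view belongs to the job. Leave any blue or turquoise look-alike of the gear16 alone.

How it is judged:
On the way, in this order (a step that is already met when the one before it is completed fails the run):
1. the 16-tooth gear sits fully home on the spindle, let go, with the carriage still clear of the master (horizontal distance between gear16 and spindle below 0.003 m and z of gear16 in the frame of spindle between -0.003 and 0.003 m and horizontal distance between gear16 and master_axis above 0.074 m and contact force between the fingers and gear16 below 0.1 N), for 0.2 s.
2. the gears are fully in mesh (horizontal distance between gear16 and spindle below 0.003 m and horizontal distance between gear16 and master_axis below 0.0665 m), for 0.2 s.
At the end, for the whole second after the job is handed in: The 16-tooth gear sits hub up and at rest on the spindle's shoulder (within 3 mm in height and off centre, 4.5 degrees of level), its axis within 66.5 mm of the master's (full mesh: 64 mm); the other gears, mallet, bottle and gouge lie within 30 mm of where they were (all of step 2 and z of gear16 in the frame of spindle between -0.003 and 0.003 m and angle between gear16's own z axis and vertical below 0.08 rad and linear speed of gear16 below 0.01 m/s and velocity of joint carriage between -0.005 and 0.005 m/s and distance of each of gear12, gear20, mallet, oil, gouge from where it was at the start of the episode below 0.03 m); the robot touches nothing.
It fails at once if another gear or a bystander is moved by more than 30 mm (distance of any of gear12, gear20, mallet, oil, gouge from where it was at the start of the episode above 0.03 m).
It also fails if it takes over 51 s, if anything falls off the work surface, if the arm or the gripper's body presses on something with over 40 N, if the wrist force passes 120 N, or if a joint passes its speed limit or range.

## Working session

There is one attempt and no reset: what is moved stays moved. The work goes in short steps, Python scripts to look and compute and a tool call to move; the robot and the scene stay as the last step left them, time stands still between calls to the robot, and variables do not carry over. Pictures are saved under pics/ and viewed, and the job is handed in when it is done.

Besides the shell and the picture viewer there is one more tool, called after "Emit:" by a JSON object that holds its "api" and its "payload", one argument or row to a line. jog_arm: Moves the arm, as the interface text tells. Its arguments: {"type":"object","properties":{"moves":{"type":"array","items":{"type":"array","items":{"type":"number"}}}},"required":["moves"]}

```bash
mkdir -p pics; ls
cat > h.py <<'E'
from bench import *
import numpy as np, cv2
def save(name,cam):
    im=snapshot(cam); cv2.imwrite(f'pics/{name}.png',im[:,:,::-1]); return im
def ray(cam,uv,z,c=None):
    c=c or get_calibration(cam)
    K,R,t=[np.array(c[k]) for k in('camera_matrix','R','t')]
    d=R.T@np.linalg.inv(K)@np.array([uv[0],uv[1],1.]); o=-R.T@t
    return o+d*(z-o[2])/d[2]
def proj(cam,X,c=None):
    c=c or get_calibration(cam)
    K,R,t=[np.array(c[k]) for k in('camera_matrix','R','t')]
    p=K@(R@np.array(X)+t); return p[:2]/p[2]
E
python3 - <<'E'
from h import *
np.set_printoptions(precision=4,suppress=True)
o=get_obs(); print(o)
for c in('top','scene','wrist'):
    im=save(c+'0',c)
    cal=get_calibration(c); print(c,cal)
for l in('gear16','gear12','gear20','spindle','handle','master'):
    try: print(l,look_for(l,'top'))
    except Exception as e: print(l,e)
E
```

```text
pics
{'time': 0.0, 'joint_positions': array([ 1.0989,  0.088 ,  1.3722,  0.    ,  1.6836, -0.1031]), 'qvel': array([-0.0012,  0.0005,  0.0006, -0.0002,  0.0013,  0.0002]), 'joint_torque': array([  0.0003, -34.0189, -30.2426,   0.0718,   0.0331,  -0.0002]), 'tool_pos': array([0.1981, 0.5127, 0.3015]), 'ee_rot': array([-3.1414,  0.0021,  1.2021]), 'wrist_force': array([ 0.1167, -0.0966,  0.39  ]), 'wrist_torque': array([ 0.02  ,  0.0227, -0.0153]), 'width': 0.09409173483309248}
top {'camera_matrix': array([[481.7571,   0.    , 256.4895],
       [  0.    , 481.7571, 189.8548],
       [  0.    ,   0.    ,   1.    ]]), 'R': array([[ 0.022 , -0.9996, -0.0157],
       [-0.9872, -0.0192, -0.158 ],
       [ 0.1577,  0.0189, -0.9873]]), 't': array([-0.0039,  0.6079,  1.4205])}
scene {'camera_matrix': array([[429.3438,   0.    , 252.5584],
       [  0.    , 429.3438, 190.8092],
       [  0.    ,   0.    ,   1.    ]]), 'R': array([[-0.3423,  0.9395, -0.0144],
       [ 0.6968,  0.2435, -0.6746],
       [-0.6303, -0.241 , -0.738 ]]), 't': array([ 0.2149, -0.3374,  2.0416])}
wrist {'camera_matrix':
[... 868 characters left out ...]
], 'conf': 0.72}, {'bbox': [300.5, 176.6, 328.5, 204.2], 'conf': 0.67}, {'bbox': [346.4, 148.0, 362.5, 174.8], 'conf': 0.56}, {'bbox': [350.5, 217.9, 371.4, 240.1], 'conf': 0.55}]
gear20 [{'bbox': [311.1, 139.1, 332.2, 159.4], 'conf': 0.89}, {'bbox': [410.6, 213.2, 434.9, 236.0], 'conf': 0.75}, {'bbox': [317.6, 225.8, 333.7, 242.9], 'conf': 0.72}, {'bbox': [356.3, 186.4, 372.2, 205.8], 'conf': 0.72}, {'bbox': [300.5, 176.6, 328.5, 204.2], 'conf': 0.67}, {'bbox': [346.4, 148.0, 362.5, 174.8], 'conf': 0.56}, {'bbox': [350.5, 217.9, 371.4, 240.1], 'conf': 0.55}]
spindle [{'bbox': [173.8, 191.4, 212.0, 236.5], 'conf': 0.56}]
handle []
master [{'bbox': [174.7, 154.0, 197.4, 177.2], 'conf': 0.88}]
```

```bash
python3 -c "
import cv2
im=cv2.imread('pics/top0.png')
cv2.imwrite('pics/top0z.png',cv2.resize(im[110:290,150:450],None,fx=2.6,fy=2.6,interpolation=cv2.INTER_CUBIC))"
```

```text
(no output)
```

View pics/top0.png

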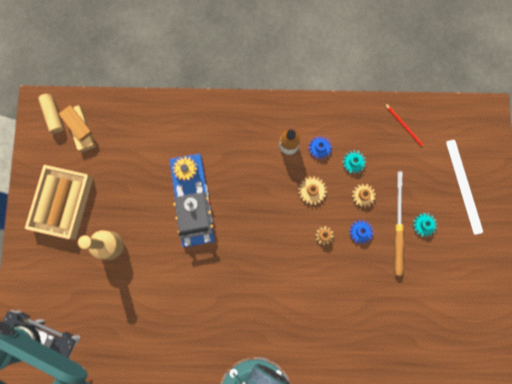

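View pics/top0z.png

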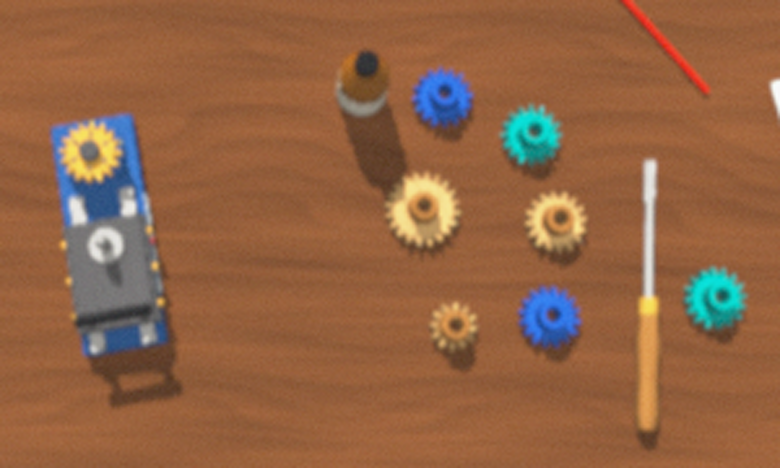

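View pics/scene0.png

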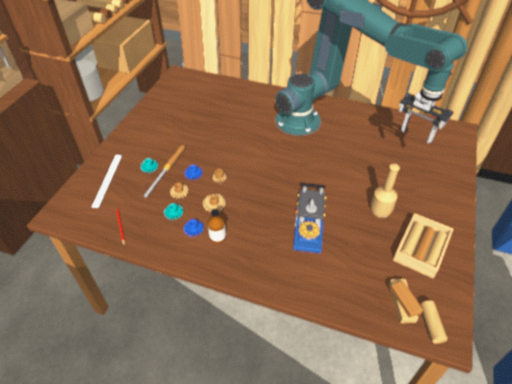

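View pics/wrist0.png

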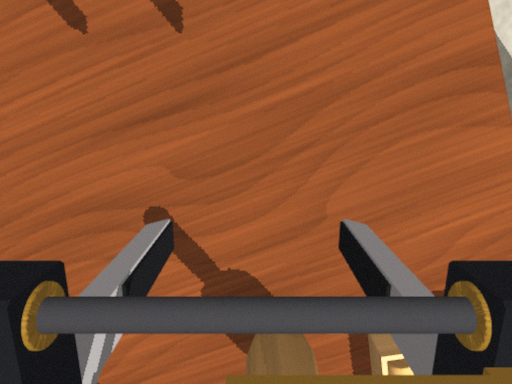

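Candidates for gear16 in the top picture are:
- Wooden gears at (313,191), the largest, at (364,195), medium, and at (325,235), the smallest.
- Blue look-alikes at (320,148) and (361,232).
- Turquoise look-alikes at (355,162) and (426,224).

By size, the medium wooden gear at (364,195) is my choice. Next I'll measure positions.

```bash
cat > m.py <<'E'
from h import *
np.set_printoptions(precision=4,suppress=True)
im=cv2.imread('pics/top0.png'); hsv=cv2.cvtColor(im,cv2.COLOR_BGR2HSV)
for nm,box in dict(g20=(296,172,333,208),g16=(346,178,382,214),g12=(310,220,340,248),master=(168,150,202,182)).items():
    l,t,r,b=box
    s=hsv[t:b,l:r]; m=((s[...,2]>165)&(s[...,0]>10)&(s[...,0]<30)).astype(np.uint8)
    n,lab,st,ce=cv2.connectedComponentsWithStats(m)
    i=1+np.argmax(st[1:,4]); pts=np.argwhere(lab==i)[:,::-1]+[l,t]
    (c,rad)=cv2.minEnclosingCircle(pts.astype(np.float32))
    z=.076 if nm=='master' else .016
    p=ray('top',c,z); q=ray('top',(c[0]+rad,c[1]),z)
    print(nm,c,rad,'pos',p,'diam',2*np.linalg.norm(q-p)*1000,'bbox',pts.min(0),pts.max(0))
E
python3 m.py
python3 - <<'E'
from h import *
c=get_calibration('wrist'); o=get_obs()
from scipy.spatial.transform import Rotation as Ro
T=Ro.from_euler('xyz',o['ee_rot']).as_matrix()
R=np.array(c['R']);t=np.array(c['t'])
print('cam in tool',T.T@(-R.T@t-o['tool_pos'])); print('cam axes in tool (cols)',T.T@R.T)
for l in('gear16','spindle','handle','master','oil','mallet','gouge'):print(l,look_for(l,'scene'))
for u in [(357,195),]:pass
for n,u,z in[('spintop? ',(191,203),.104),('shoulder',(190.5,204.5),.06)]:print(n,ray('top',u,z))
E
python3 -c "
import cv2
im=cv2.imread('pics/top0.png')
cv2.imwrite('pics/t0a.png',cv2.resize(im[145:255,160:225],None,fx=5.4,fy=5.4,interpolation=cv2.INTER_CUBIC))
cv2.imwrite('pics/t0b.png',cv2.resize(im[175:220,340:390],None,fx=12,fy=12,interpolation=cv2.INTER_CUBIC))"
```

```text
g20 (312.14215087890625, 189.7803192138672) 14.504120826721191 pos [ 0.6166 -0.1638  0.016 ] diam 90.0509986254766 bbox [298 176] [326 204]
g16 (363.2045593261719, 194.0) 11.897223472595215 pos [ 0.6064 -0.3219  0.016 ] diam 73.52251735917808 bbox [352 183] [375 205]
g12 (324.0294189453125, 234.0) 9.459041595458984 pos [ 0.48   -0.2006  0.016 ] diam 57.84575577571609 bbox [315 225] [333 240]
master (184.69607543945312, 167.73529052734375) 11.739333152770996 pos [0.6668 0.2265 0.076 ] diam 71.05388085987414 bbox [174 156] [196 179]
cam in tool [ 8.32872757e-05 -7.11280217e-02 -8.18368637e-02]
cam axes in tool (cols) [[ 9.99999884e-01 -2.05499957e-04  4.35225388e-04]
 [ 9.32017174e-05  9.69830974e-01  2.43778327e-01]
 [-4.72191498e-04 -2.43778258e-01  9.69830881e-01]]
gear16 [{'bbox': [171.2, 184.5, 191.7, 198.1], 'conf': 0.68}, {'bbox': [140.8, 157.8, 153.9, 166.0], 'conf': 0.64}, {'bbox': [162.0, 204.2, 181.7, 218.9], 'conf': 0.62}, {'bbox': [188.1, 163.8, 200.5, 178.7], 'conf': 0.54}, {'bbox': [212.6, 168.7, 222.5, 182.0], 'conf': 0.53}, {'bbox': [186.0, 222.4, 202.8, 233.6], 'conf': 0.51}, {'bbox': [144.1, 145.5, 186.0, 198.8], 'conf': 0.41}, {'bbox': [297.0, 181.2, 325.6, 222.9], 'conf': 0.28}]
spindle [{'bbox': [296.5, 183.5, 325.4, 222.5], 'conf': 0.64}]
handle [{'bbox': [296.3, 182.7, 326.2, 220.0], 'conf': 0.56}]
master [{'bbox': [295.4, 221.3, 320.3, 236.1], 'conf': 0.68}]
oil [{'bbox': [207.0, 208.4, 226.1, 241.7], 'conf': 0.81}]
mallet [{'bbox': [371.2, 164.7, 401.4, 216.2], 'conf': 0.92}]
gouge [{'bbox': [145.4, 146.7, 187.0, 197.3], 'conf': 0.77}]
spintop?  [0.55626785 0.19837811 0.104     ]
shoulder [0.55735956 0.20655168 0.06      ]
```

View pics/t0a.png

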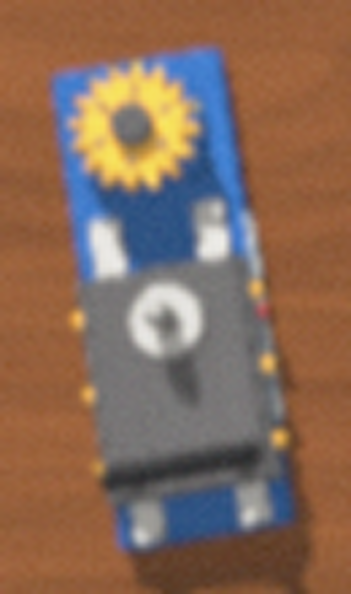

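View pics/t0b.png

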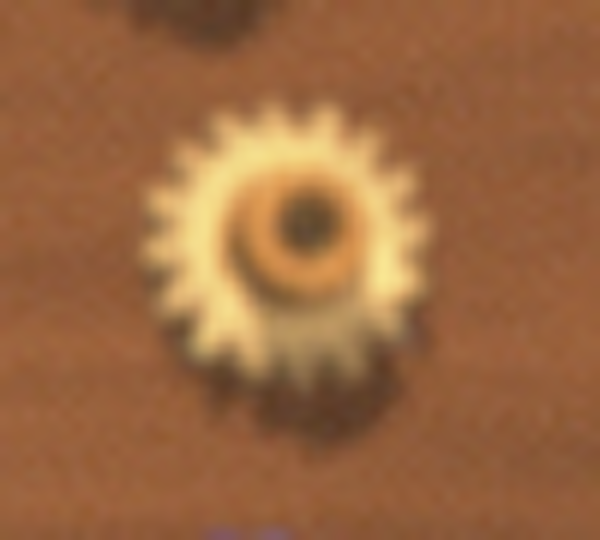

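Emit:
{"api": "jog_arm", "payload": {
  "moves": [
    [0, 0, 0.09, 25, -52, 10, 60],
    [0, 0, 0.09, 25, -52, 10, 60],
    [0, 0, 0.09, 25, -52, 0, 60],
    [0, 0, 0.09, 25, -52, 0, 60],
    [0, 0, 0.09, 25, -52, 0, 60],
    [0, 0, 0.09, 25, -52, 0, 60],
    [0, 0, 0, 25, -52, 0, 60],
    [0, 0, 0, 25, -52, 0, 60],
    [0, 0, 0, 25, -52, 0, 60],
    [0, 0, 0, 25, -52, 0, 60],
    [0, 0, 0, 25, -52, 0, 60],
    [0, 0, 0, 25, -52, -10, 60]
  ]
}}

```text
time: 2.3
tool_pos: [0.4991, -0.113, 0.3138]
ee_rot: [3.139, 0.001, 1.742]
wrist_force: [0.8, -0.2, -0.5]
width: 0.0601
```

Emit:
{"api": "jog_arm", "payload": {
  "moves": [
    [0, 0, 0, 25, -52, -20, 60],
    [0, 0, 0, 25, -52, -20, 60],
    [0, 0, 0, 25, -52, -20, 60],
    [0, 0, 0, 25, -52, -20, 60],
    [0, 0, 0, 0, 0, -10, 60],
    [0, 0, 0, 0, 0, 0, 60]
  ]
}}

```text
time: 3.05
tool_pos: [0.5978, -0.3183, 0.2211]
ee_rot: [-3.139, -0.003, 1.742]
wrist_force: [-0.9, 0.5, 0.9]
width: 0.0601
```

Run:
```python
from h import *
o=get_obs();print(o['time'],o['tool_pos'],o['ee_rot'],o['joint_positions'])
c=get_calibration('wrist');im=save('w1','wrist')
print(proj('wrist',[.6064,-.3219,.016],c),proj('wrist',[.6064,-.3219,.040],c))
print(look_for('gear16','wrist'))
```

```text
3.05 [ 0.59777433 -0.31834489  0.22110267] [-3.13938693e+00 -2.88283621e-03  1.74187429e+00] [-5.73252556e-01  3.98627288e-01  1.15451247e+00  6.26250123e-04
  1.59202835e+00 -2.31511785e+00]
[249.04402705 198.84755816] [248.55566378 206.64806639]
[{'bbox': [364.8, 187.5, 467.2, 260.2], 'conf': 0.96}, {'bbox': [209.4, 153.6, 287.6, 235.7], 'conf': 0.94}, {'bbox': [237.4, 12.9, 326.7, 106.2], 'conf': 0.84}, {'bbox': [319.0, 333.6, 357.8, 373.4], 'conf': 0.7}, {'bbox': [383.3, 31.5, 459.1, 105.2], 'conf': 0.68}, {'bbox': [220.6, 265.0, 297.4, 336.1], 'conf': 0.66}, {'bbox': [0.0, 2.9, 85.5, 100.1], 'conf': 0.63}]
```

View pics/w1.png

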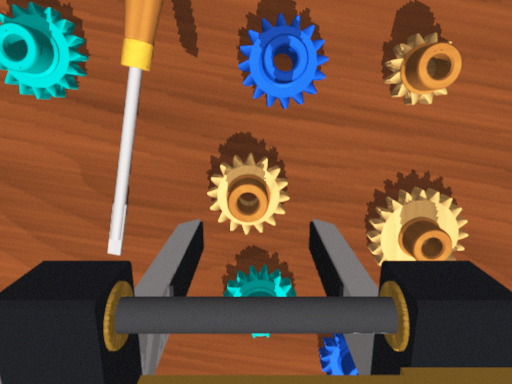

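```bash
cat > m2.py <<'E'
from h import *
np.set_printoptions(precision=4,suppress=True)
im=cv2.imread('pics/w1.png')
cv2.imwrite('pics/w1c.png',cv2.resize(im[145:245,200:300],None,fx=6,fy=6,interpolation=cv2.INTER_CUBIC))
c=get_calibration('wrist')
hsv=cv2.cvtColor(im,cv2.COLOR_BGR2HSV)
print(hsv[205,248],hsv[190,248],hsv[207,262],hsv[180,225],hsv[200,200])
E
python3 m2.py
```

```text
[ 14 154 109] [ 17 174 240] [ 17 178 237] [ 21 127 245] [ 11 184 144]
```

View pics/w1c.png

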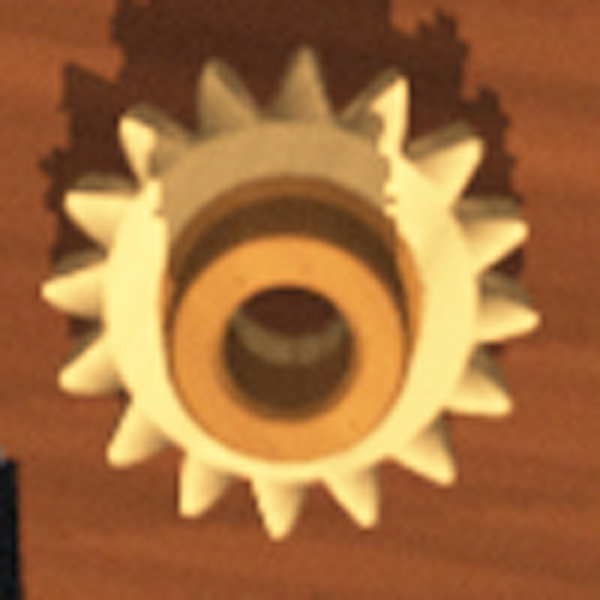

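Run:
```python
from h import *
np.set_printoptions(precision=4,suppress=True)
c=get_calibration('wrist')
f=lambda u,v:(200+(u+.5)/6-.5,145+(v+.5)/6-.5)
p=ray('wrist',f(290,351),.040,c);print('hub',p)
tips=[(305,50),(405,82),(480,143),(526,228),(538,318),(508,408),(447,482),(372,525),(278,535),(186,513),(112,460),(62,385),(45,290),(68,195),(125,122),(210,63)]
P=np.array([ray('wrist',f(*t),.016,c) for t in tips])
A=np.c_[2*P[:,:2],np.ones(16)];s=np.linalg.lstsq(A,(P[:,:2]**2).sum(1),rcond=None)[0]
print('rim',s[:2],'r',np.sqrt(s[2]+s[:2]@s[:2]))
a=np.degrees(np.arctan2(P[:,1]-s[1],P[:,0]-s[0]))
print(a%22.5)
```

```text
hub [ 0.6059 -0.3228  0.04  ]
rim [ 0.6054 -0.3232] r 0.03678752844913982
[6.5233 5.5659 5.8259 5.4359 6.0699 5.5045 4.617  6.3925 6.4127 6.3707
 7.0834 7.8568 6.9699 5.9141 6.4278 5.2542]
```

Emit:
{"api": "jog_arm", "payload": {
  "moves": [
    [0, 0, 0, 8, -5, -33, 60],
    [0, 0, 0, 0, 0, -40, 60],
    [0, 0, 0, 0, 0, -29, 60],
    [0, 0, 0, 0, 0, 0, 60]
  ]
}}

```text
time: 3.65
tool_pos: [0.6054, -0.3219, 0.1198]
ee_rot: [-3.139, -0.002, 1.744]
wrist_force: [0.2, 0.6, 0.5]
width: 0.0601
```

Run:
```python
from h import *
o=get_obs();print(o['time'],o['tool_pos'],o['ee_rot'],o['wrist_force'])
c=get_calibration('wrist');im=save('w2','wrist')
```

```text
3.65 [ 0.60535977 -0.32191228  0.11981376] [-3.13923036e+00 -2.49028024e-03  1.74364323e+00] [0.18764997 0.61667104 0.5093198 ]
```

View pics/w2.png

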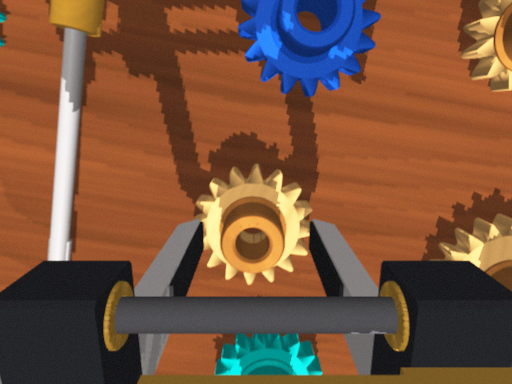

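Emit:
{"api": "jog_arm", "payload": {
  "moves": [
    [0, 0, 0, 0, 0, 0, 20],
    [0, 0, 0, 0, 0, 0, 20],
    [0, 0, 0, 0, 0, 0, 20],
    [0, 0, 0, 0, 0, 0, 20],
    [0, 0, 0, 0, 0, 30, 20],
    [0, 0, 0, 0, 0, 50, 20],
    [0, 0, 0, 0, 0, 50, 20],
    [0, 0, 0, 0, 0, 0, 20]
  ]
}}

```text
time: 4.7
tool_pos: [0.6078, -0.3251, 0.2572]
ee_rot: [3.133, 0.008, 1.742]
wrist_force: [0.2, 0.0, -0.6]
width: 0.0336
```

Run:
```python
from h import *
o=get_obs();print(o['time'],o['tool_pos'],o['ee_rot'],o['wrist_force'],o['width'])
c=get_calibration('wrist');im=save('w3','wrist')
cv2.imwrite('pics/w3c.png',cv2.resize(im[150:290,180:330,::-1],None,fx=4,fy=4,interpolation=cv2.INTER_CUBIC))
```

```text
4.7 [ 0.60775526 -0.32505548  0.25716205] [3.13327241 0.00771439 1.74184727] [ 0.23455467  0.04334051 -0.64247989] 0.03357674335344945
```

View pics/w3c.png

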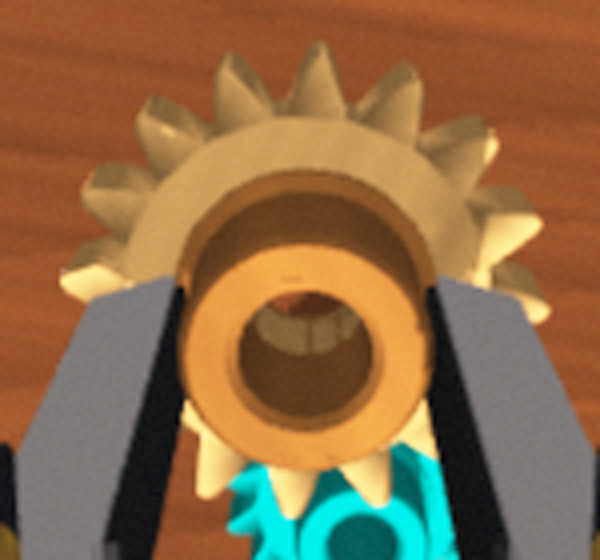

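Run:
```python
from h import *
K=np.array(get_calibration('wrist')['camera_matrix'])
A=np.array([[1,0,0],[0,.96983,.24378],[0,-.24378,.96983]])
cam=np.array([0,-.0711,-.0818])
d=A@np.linalg.inv(K)@[180+306.5/4-.4,150+357.5/4-.4,1]
print(cam+d*(.0795-cam[2])/d[2])
tips=[(318,42),(405,62),(490,125),(540,220),(545,320),(62,275),(85,180),(150,98),(228,55),(205,497),(288,517),(380,502)]
P=[]
for t in tips:
    d=A@np.linalg.inv(K)@[180+t[0]/4-.4,150+t[1]/4-.4,1]; P.append(cam+d*(.1035-cam[2])/d[2])
P=np.array(P);M=np.c_[2*P[:,:2],np.ones(len(P))];s=np.linalg.lstsq(M,(P[:,:2]**2).sum(1),rcond=None)[0]
print(s[:2],np.sqrt(s[2]+s[:2]@s[:2]))
yaw=1.742
# tool->world: x=(c,s), y=(s,-c)
w=np.array([[np.cos(yaw),np.sin(yaw)],[np.sin(yaw),-np.cos(yaw)]])
Q=(P[:,:2]-s[:2])@w
print(np.degrees(np.arctan2(Q[:,1],Q[:,0]))%22.5)
```

```text
[ 0.00015543 -0.00523785  0.0795    ]
[-7.69732771e-05 -5.86656434e-03] 0.03580892042330913
[6.91061181 9.71770577 8.09157105 4.81209251 2.3681511  6.00846099
 4.39584981 2.12847429 4.47704902 7.73901738 5.79949385 5.9106867 ]
```

Emit:
{"api": "jog_arm", "payload": {
  "moves": [
    [0, 0, 0, -5, 48, 10, 20],
    [0, 0, 0, -5, 48, 0, 20],
    [0, 0, 0, -5, 48, 0, 20],
    [0, 0, 0, -5, 48, 0, 20],
    [0, 0, 0, 0, 48, 0, 20],
    [0, 0, 0, 0, 48, 0, 20],
    [0, 0, 0, 5, 48, 0, 20],
    [0, 0, 0, 5, 48, 0, 20],
    [0, 0, 0, 5, 48, 0, 20],
    [0, 0, 0, 5, 48, 0, 20],
    [0, 0, 0, 5, 48, 0, 20],
    [0, 0, 0, 0, 0, 0, 20]
  ]
}}

```text
time: 6.25
tool_pos: [0.6101, 0.2071, 0.2568]
ee_rot: [-3.136, -0.001, 1.747]
wrist_force: [-0.1, -0.9, -0.6]
width: 0.0336
```

Run:
```python
from h import *
np.set_printoptions(precision=4,suppress=True)
from scipy.spatial.transform import Rotation as Ro
for i in range(3):
    o=get_obs();c=get_calibration('wrist');print(o['time'],o['tool_pos'],o['ee_rot'],o['wrist_force'],o['width'])
    T=Ro.from_euler('xyz',o['ee_rot']).as_matrix()
    R=np.array(c['R']);t=np.array(c['t'])
    print('cam in tool',T.T@(-R.T@t-o['tool_pos']),(T.T@R.T)[1:,1])
    im=save('w4_%d'%i,'wrist')
    print(proj('wrist',[.5573,.2066,.06],c))
```

```text
6.25 [0.6101 0.2071 0.2568] [-3.1358 -0.0005  1.7469] [-0.0987 -0.9042 -0.6413] 0.03359955356106502
cam in tool [ 0.0004 -0.0709 -0.0818] [ 0.9698 -0.244 ]
[265.8842 131.3936]
6.3 [0.6103 0.2052 0.2573] [-3.1361  0.0007  1.7446] [-0.0551 -0.7701 -0.0451] 0.03364577149310496
cam in tool [ 0.0004 -0.0709 -0.0818] [ 0.9698 -0.244 ]
[268.4332 131.4193]
6.35 [0.6106 0.204  0.2579] [-3.1369  0.001   1.7428] [ 0.2724 -0.0995 -0.5061] 0.03388393786677308
cam in tool [ 0.0004 -0.071  -0.0818] [ 0.9698 -0.244 ]
[269.8734 131.1245]
```

View pics/w4_0.png

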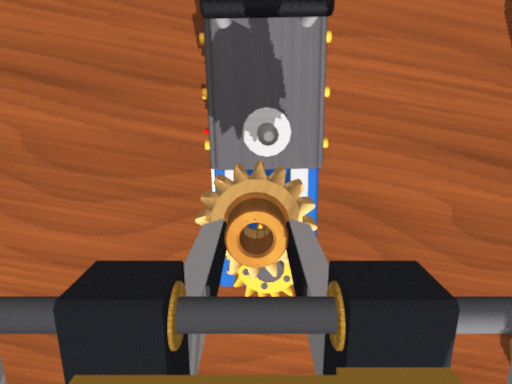

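Run:
```python
from h import *
np.set_printoptions(precision=4,suppress=True)
for i in range(4):
    o=get_obs();c=get_calibration('wrist');print(o['tool_pos'],o['ee_rot'])
    im=save('w5_%d'%i,'wrist')
a=im[80:300,190:340,::-1]
cv2.imwrite('pics/w5c.png',cv2.resize(im[0:190,180:350,::-1],None,fx=4,fy=4,interpolation=cv2.INTER_CUBIC)[160:])
g=im[...].astype(int)
m=((g.min(2)>150)).astype(np.uint8); m[:105]=0;m[160:]=0;m[:,:240]=0;m[:,295:]=0
p=np.argwhere(m)[:,::-1].astype(np.float32);print(cv2.minEnclosingCircle(p),len(p))
e,r=cv2.minEnclosingCircle(p)
print('shoulder world',ray('wrist',e,.06,c), ray('wrist',(e[0]+r,e[1]),.06,c))
print('gear hub top px',proj('wrist',[0,0,0],c) is None)
```

```text
[0.6108 0.2032 0.2585] [-3.1379  0.0009  1.7415]
[0.611  0.2028 0.2592] [-3.139   0.0007  1.7407]
[0.6112 0.2026 0.2597] [-3.1399  0.0005  1.7403]
[0.6113 0.2026 0.2602] [-3.1406  0.0003  1.7401]
((272.3833312988281, 129.93333435058594), 24.542945861816406) 1459
shoulder world [0.5575 0.2076 0.06  ] [0.5541 0.2276 0.06  ]
gear hub top px False
```

View pics/w5c.png

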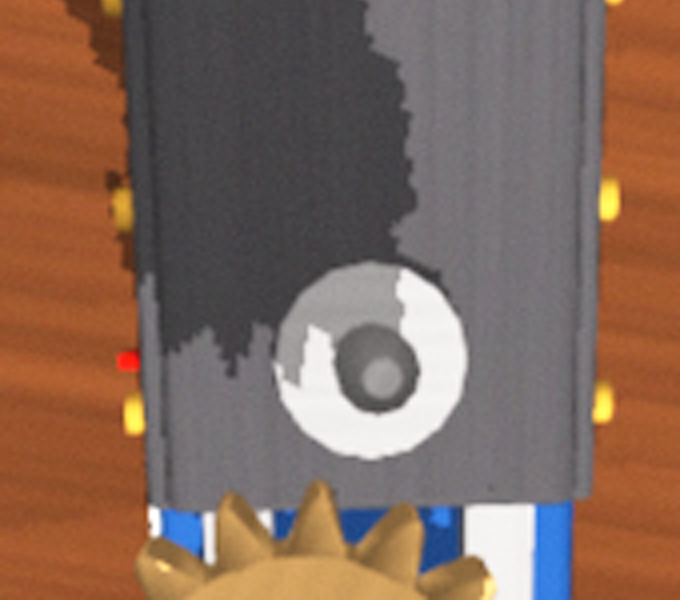

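```bash
cat > ph.py <<'E'
from h import *
def phase(im,cam,c,cx,cy,z,lo=.0325,hi=.0345,n=16):
    th=np.arange(0,360,.5)*np.pi/180; res=[]
    for r in np.linspace(lo,hi,5):
        px=np.array([proj(cam,[cx+r*np.cos(a),cy+r*np.sin(a),z],c) for a in th],np.float32)
        v=cv2.remap(im,px[:,0][None],px[:,1][None],cv2.INTER_LINEAR)[0].astype(float)
        res.append(v)
    v=np.mean(res,0)
    F=np.fft.fft(v-v.mean()); k=F[n]
    return (-np.angle(k)/n*180/np.pi)%(360/n),abs(k)/np.abs(F[1:40]).max()
if __name__=='__main__':
    im=cv2.imread('pics/top0.png'); c=get_calibration('top')
    hsv=cv2.cvtColor(im,cv2.COLOR_BGR2HSV); b=im[...,1].astype(np.float32)
    for d in[(0,0),(.001,0),(-.001,0),(0,.001),(0,-.001)]:
        print('g16',phase(b,'top',c,.6064+d[0],-.3219+d[1],.016),'master',phase(b,'top',c,.6675+d[0],.227+d[1],.076))
E
python3 ph.py
```

```text
g16 (np.float64(5.704787681300181), np.float64(0.9289847399318905)) master (np.float64(20.810052290035532), np.float64(1.0))
g16 (np.float64(5.999340092566735), np.float64(0.5447510892646639)) master (np.float64(20.613130770801746), np.float64(1.0))
g16 (np.float64(5.542771733878677), np.float64(1.0)) master (np.float64(21.01226750766917), np.float64(1.0))
g16 (np.float64(5.6709465155977785), np.float64(0.5969570164011764)) master (np.float64(21.0714633769072), np.float64(1.0))
g16 (np.float64(5.749999731544672), np.float64(1.0)) master (np.float64(20.367146772085338), np.float64(0.7895496374805883))
```

Emit:
{"api": "jog_arm", "payload": {
  "moves": [
    [0, 0, 0.03, -25, 3, 0, 20],
    [0, 0, 0.04, -24, 3, 0, 20],
    [0, 0, 0, 0, 0, -10, 20],
    [0, 0, 0, 0, 0, -13, 20],
    [0, 0, 0, 0, 0, 0, 20],
    [0, 0, 0, 0, 0, 0, 20],
    [0, 0, 0, 0, 0, 0, 20],
    [0, 0, 0, 0, 0, 0, 20]
  ]
}}

```text
time: 7.6
tool_pos: [0.5626, 0.2101, 0.2381]
ee_rot: [3.141, -0.0, 1.812]
wrist_force: [0.9, 0.6, -0.4]
width: 0.0335
```

Run:
```python
from h import *
np.set_printoptions(precision=4,suppress=True)
for i in range(2):
    im=save('s6','scene'); w=save('w6','wrist'); o=get_obs();print(o['time'],o['tool_pos'],o['ee_rot'],o['wrist_force'])
print(proj('scene',[.5574,.2072,.104]),proj('scene',[.5574,.2072,.116]))
a=cv2.resize(im[150:230,270:360,::-1],None,fx=6,fy=6,interpolation=cv2.INTER_CUBIC); cv2.imwrite('pics/s6c.png',a)
cv2.imwrite('pics/w6c.png',w[...,::-1])
```

```text
7.7 [0.5624 0.2101 0.238 ] [ 3.141  -0.0001  1.812 ] [ 0.077  -0.2372 -0.8199]
7.8 [0.5623 0.2101 0.2379] [ 3.1413 -0.0001  1.8121] [-0.014   0.3588  0.3918]
[312.2002 199.4114] [312.4921 197.2248]
```

View pics/s6c.png

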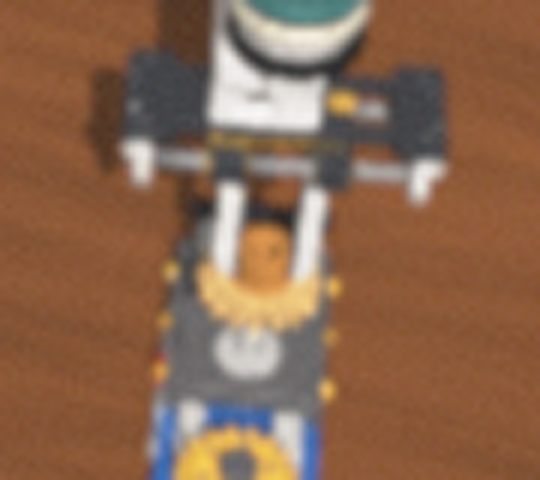

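View pics/w6c.png

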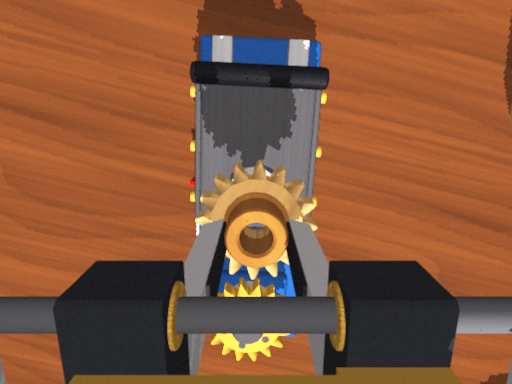

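Run:
```python
from h import *
c=get_calibration('scene')
th=np.linspace(0,2*np.pi,200)
for cx,cy in[(.5574,.2072),(.5624,.2084),(.5524,.206)]:
    P=np.array([proj('scene',[cx+.036*np.cos(a),cy+.036*np.sin(a),z],c) for a in th for z in(.121,.135)])
    q=((P-[270,150])+.5)*6-.5
    print((cx,cy),q.min(0),q.max(0), 'hubtop',(proj('scene',[cx,cy,.159],c)-[270,150]+.5)*6)
s=np.array([proj('scene',[.5574+.02*np.cos(a),.2072+.02*np.sin(a),.06],c) for a in th]);q=((s-[270,150])+.5)*6
print('shoulder',q.min(0),q.max(0))
```

```text
(0.5574, 0.2072) [198.14561141 220.75569343] [320.92314816 325.69826445] hubtop [264.39639175 238.08429394]
(0.5624, 0.2084) [197.84109097 226.92701334] [320.89087339 332.26150412] hubtop [264.2346912  244.46425339]
(0.5524, 0.206) [198.44878571 214.61144885] [320.95527881 319.16453906] hubtop [264.55736337 231.73309518]
shoulder [217.51496968 321.87435601] [282.43444069 371.19751231]
```

Emit:
{"api": "jog_arm", "payload": {
  "moves": [
    [0, 0, 0, 0, -1, -8, 20],
    [0, 0, 0, 0, 0, -6, 20],
    [0, 0, 0, 0, 0, -6, 20],
    [0, 0, 0, 0, 0, -4, 20],
    [0, 0, 0, 0, 0, 0, 20]
  ]
}}

```text
time: 8.43
tool_pos: [0.5621, 0.209, 0.2131]
ee_rot: [-3.141, -0.0, 1.812]
wrist_force: [0.2, -0.8, -1.0]
width: 0.0337
```

Emit:
{"api": "jog_arm", "payload": {
  "moves": [
    [0, 0, 0, 0, 0, -4, 20],
    [0, 0, 0, 0, 0, -4, 20],
    [0, 0, 0, 0, 0, 0, 20]
  ]
}}

```text
time: 8.8
tool_pos: [0.5621, 0.2088, 0.2051]
ee_rot: [-3.141, 0.0, 1.812]
wrist_force: [-0.6, -1.0, -2.0]
width: 0.0336
```

Emit:
{"api": "jog_arm", "payload": {
  "moves": [
    [0, 0, 0, 0, 0, -6, 20],
    [0, 0, 0, 0, 0, -6, 20],
    [0, 0, 0, 0, 0, -6, 20],
    [0, 0, 0, 0, 0, 0, 20]
  ]
}}

```text
time: 9.3
tool_pos: [0.5619, 0.2088, 0.1865]
ee_rot: [-3.14, 0.0, 1.812]
wrist_force: [-0.8, -1.2, -2.5]
width: 0.0341
```

Emit:
{"api": "jog_arm", "payload": {
  "moves": [
    [0, 0, 0, 0, 0, -4, 20],
    [0, 0, 0, 0, 0, -2, 20],
    [0, 0, 0, 0, 0, 0, 20]
  ]
}}

```text
time: 9.68
tool_pos: [0.5625, 0.209, 0.1824]
ee_rot: [3.141, 0.0, 1.812]
wrist_force: [-2.1, -2.6, 3.0]
width: 0.0336
```

Emit:
{"api": "jog_arm", "payload": {
  "moves": [
    [0, 0, 0, 0, 0, 0, 60],
    [0, 0, 0, 0, 0, 0, 60],
    [0, 0, 0, 0, 0, 0, 60]
  ]
}}

```text
time: 10.05
tool_pos: [0.5624, 0.2094, 0.1816]
ee_rot: [3.141, -0.001, 1.812]
wrist_force: [-0.0, -0.4, 0.4]
width: 0.0587
```

Run:
```python
from h import *
np.set_printoptions(precision=4,suppress=True)
w=save('w7','wrist'); o=get_obs();print(o['time'],o['tool_pos'],o['ee_rot'],o['wrist_force'],o['width'])
```

```text
10.1 [0.5624 0.2093 0.1815] [ 3.1413 -0.0005  1.8122] [0.0892 0.3209 0.4955] 0.059691756633435386
```

View pics/w7.png

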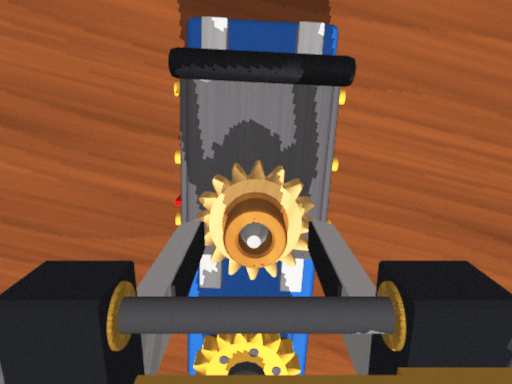

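Emit:
{"api": "jog_arm", "payload": {
  "moves": [
    [0, 0, 0, 0, 0, 20, 60],
    [0, 0, 0, 0, 0, 40, 60],
    [0, 0, 0, 30, 5, 40, 60],
    [0, 0, 0, 30, 5, 0, 60],
    [0, 0, 0, 0, 0, 0, 60],
    [0, 0, 0, 0, 0, 0, 60]
  ]
}}

```text
time: 10.85
tool_pos: [0.6216, 0.219, 0.2806]
ee_rot: [-3.139, -0.0, 1.812]
wrist_force: [-0.2, 0.3, -0.1]
width: 0.0601
```

Run:
```python
from h import *
np.set_printoptions(precision=4,suppress=True)
o=get_obs();c=get_calibration('wrist');w=save('w8','wrist'); print(o['time'],o['tool_pos'],o['ee_rot'])
s=save('s8','scene')
cs=get_calibration('scene')
print('gear expected rows', [proj('wrist',[.5574,.2074,z],c) for z in(.06,.1,.104)], 'handle',proj('wrist',[.4737,.1922,.092],c))
x0,y0=150,20
cv2.imwrite('pics/w8c.png',cv2.resize(w[20:220,160:360,::-1],None,fx=3,fy=3,interpolation=cv2.INTER_CUBIC))
cv2.imwrite('pics/s8c.png',cv2.resize(s[170:250,270:360,::-1],None,fx=6,fy=6,interpolation=cv2.INTER_CUBIC))
```

```text
10.85 [0.6216 0.219  0.2806] [-3.1391 -0.0003  1.8122]
gear expected rows [array([259.8788, 113.7222]), array([260.5082, 114.7304]), array([260.5817, 114.8483])] handle [267.9897  -6.0449]
```

View pics/w8c.png

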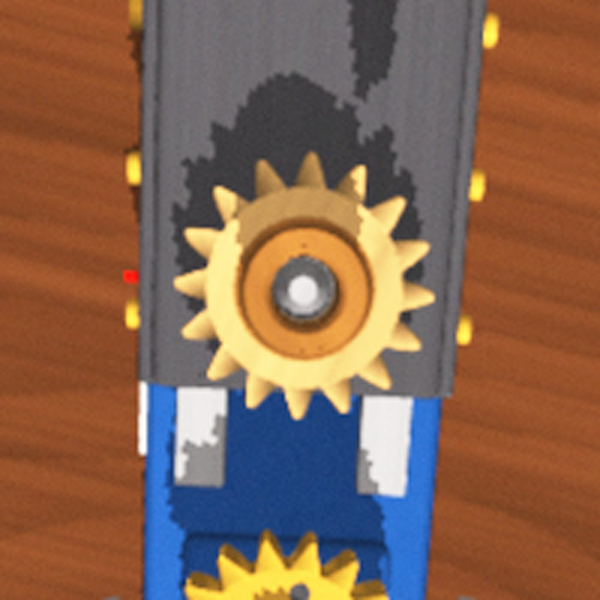

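View pics/s8c.png

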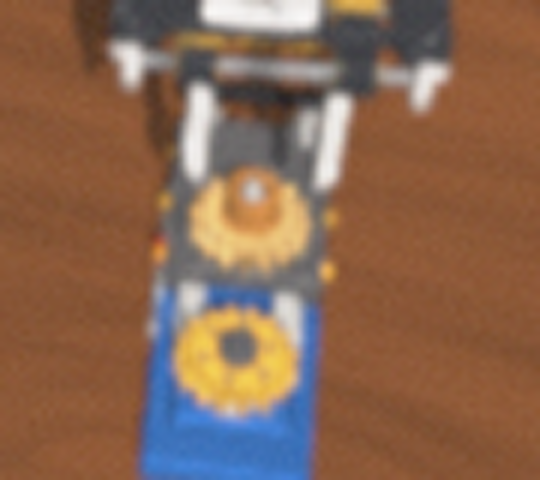

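Run:
```python
from h import *
np.set_printoptions(precision=4,suppress=True)
t=cv2.imread('pics/top0.png')
f=lambda u,v:((u+.5)/5.4+159.5,(v+.5)/5.4+144.5)
a,b=ray('top',f(107,478),.092),ray('top',f(262,456),.092)
print('bar',(a+b)/2,np.linalg.norm(a-b),np.degrees(np.arctan2(*(a-b)[[1,0]]))-90)
m=ray('top',f(131,124),.086);print('nut',m)
```

```text
bar [0.4753 0.1886 0.092 ] 0.08466184624965994 9.272013145708755
nut [0.6653 0.2273 0.086 ]
```

Emit:
{"api": "jog_arm", "payload": {
  "moves": [
    [0, 0, -0.03, -40, -7, 10, 0],
    [0, 0, -0.04, -50, -9, 0, 0],
    [0, 0, 0, -50, -9, 0, 0],
    [0, 0, 0, -40, -7, 0, 0],
    [0, 0, 0, 0, 0, 0, 0],
    [0, 0, 0, 0, 0, 0, 0],
    [0, 0, 0, 0, 0, 0, 0]
  ]
}}

```text
time: 11.82
tool_pos: [0.443, 0.1871, 0.2916]
ee_rot: [3.141, -0.0, 1.742]
wrist_force: [-0.3, 0.3, -0.4]
width: 0.0006
```

Run:
```python
from h import *
o=get_obs();print(o['time'],o['tool_pos'],o['ee_rot'],o['width'])
w=save('w9','wrist')
```

```text
11.825 [0.4429975  0.18711504 0.29161365] [ 3.14148760e+00 -8.93830366e-05  1.74181836e+00] 0.0006290540728089727
```

View pics/w9.png

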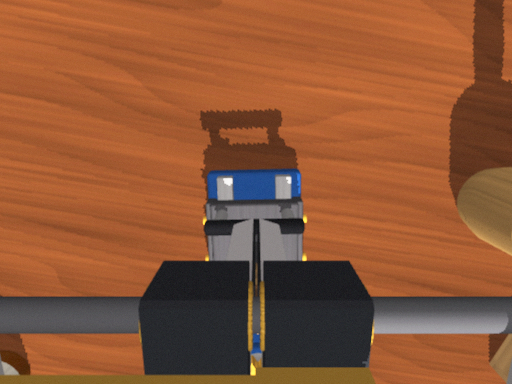

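Run:
```python
from h import *
c=get_calibration('wrist')
print(ray('wrist',(206,228),.092,c),ray('wrist',(303,226),.092,c)); print(ray('wrist',(254.5,227),.092,c))
b=look_for('mallet','top'); print(b[:1]); 
print(ray('top',(105,245),.0,None),ray('top',(85,243),.24))
```

```text
[0.4835501  0.14977089 0.092     ] [0.46713325 0.23399093 0.092     ]
[0.47533582 0.19191093 0.092     ]
[{'bbox': [74.6, 229.2, 124.7, 259.8], 'conf': 0.65}]
[0.43278478 0.47678585 0.        ] [0.42780286 0.45028195 0.24      ]
```

Emit:
{"api": "jog_arm", "payload": {
  "moves": [
    [0, 0, 0, -2, 0, -40, 0],
    [0, 0, 0, 0, 1, -40, 0],
    [0, 0, 0, 0, 0, -30, 0],
    [0, 0, 0, 0, 0, -9, 0],
    [0, 0, 0, 0, 0, 0, 0],
    [0, 0, 0, 0, 0, 0, 0]
  ]
}}

```text
time: 12.68
tool_pos: [0.4413, 0.1883, 0.1744]
ee_rot: [3.139, -0.0, 1.742]
wrist_force: [0.3, 0.4, -0.3]
width: 0.0007
```

Emit:
{"api": "jog_arm", "payload": {
  "moves": [
    [0, 0, 0, 6, 1, 0, 0],
    [0, 0, 0, 6, 1, 0, 0],
    [0, 0, 0, 5, 1, 0, 0],
    [0, 0, 0, 5, 1, 0, 0],
    [0, 0, 0, 5, 1, 0, 0],
    [0, 0, 0, 5, 1, 0, 0],
    [0, 0, 0, 0, 0, 0, 0]
  ]
}}

```text
time: 13.55
tool_pos: [0.4729, 0.1941, 0.1726]
ee_rot: [3.141, -0.0, 1.742]
wrist_force: [-1.0, 0.5, -0.0]
width: 0.0001
```

Run:
```python
from h import *
o=get_obs();print(o['time'],o['tool_pos'],o['ee_rot'],o['width'])
s=save('s10','scene'); w=save('w10','wrist')
cv2.imwrite('pics/s10c.png',cv2.resize(s[150:270,260:380,::-1],None,fx=5,fy=5,interpolation=cv2.INTER_CUBIC))
```

```text
13.55 [0.4729137  0.1941335  0.17255999] [ 3.14056117e+00 -1.24796852e-04  1.74190902e+00] 8.192657512082706e-05
```

View pics/s10c.png

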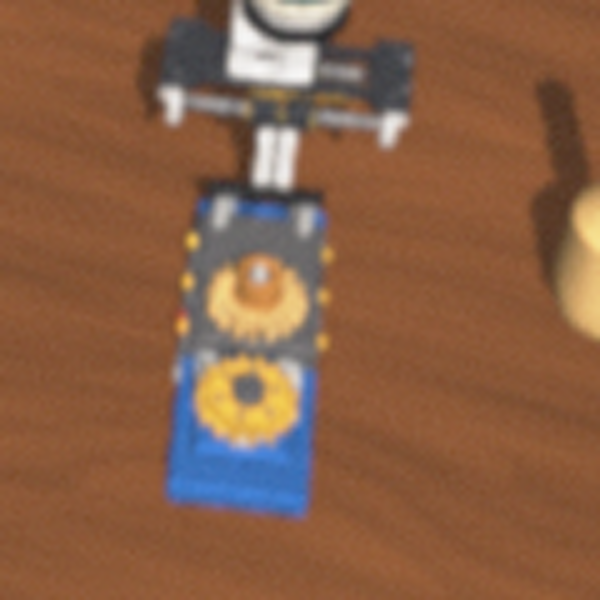

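View pics/w10.png

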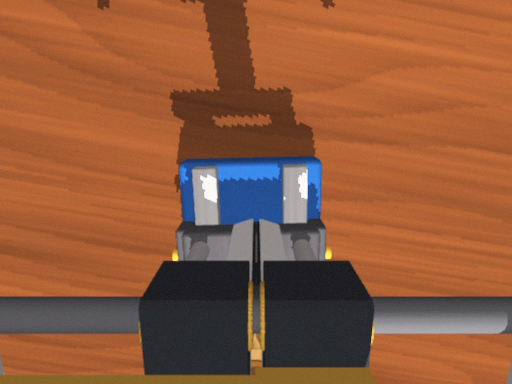

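Emit:
{"api": "jog_arm", "payload": {
  "moves": [
    [0, 0, 0, 5, 1, 0, 0],
    [0, 0, 0, 5, 1, 0, 0],
    [0, 0, 0, 5, 1, 0, 0],
    [0, 0, 0, 5, 0.5, 0, 0],
    [0, 0, 0, 4, 1, 0, 0],
    [0, 0, 0, 3, 0.5, 0, 0],
    [0, 0, 0, 2, 0.5, 0, 0],
    [0, 0, 0, 2, 0.5, 0, 0],
    [0, 0, 0, 2, 0, 0, 0],
    [0, 0, 0, 0, 0, 0, 0]
  ]
}}

```text
time: 14.9
tool_pos: [0.5044, 0.2002, 0.1726]
ee_rot: [-3.139, -0.001, 1.742]
wrist_force: [-5.8, 0.2, 2.3]
width: 0.0001
```

Run:
```python
from h import *
o=get_obs();print(o['time'],o['tool_pos'],o['wrist_force'],o['width'])
s=save('s11','scene')
cv2.imwrite('pics/s11c.png',cv2.resize(s[150:270,260:380,::-1],None,fx=5,fy=5,interpolation=cv2.INTER_CUBIC))
```

```text
14.9 [0.50439767 0.20019499 0.17261645] [-5.75920492  0.20284766  2.28370406] 0.00014081832140790048
```

View pics/s11c.png

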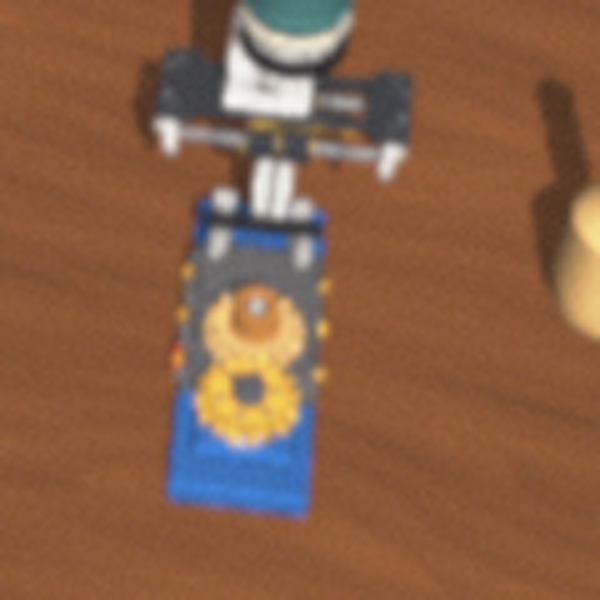

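Emit:
{"api": "jog_arm", "payload": {
  "moves": [
    [0, 0, 0, 2, 0.5, 0, 0],
    [0, 0, 0, 2, 0.5, 0, 0],
    [0, 0, 0, 1, 0, 0, 0],
    [0, 0, 0, 0, 0, 0, 0]
  ]
}}

```text
time: 15.45
tool_pos: [0.5059, 0.2005, 0.1726]
ee_rot: [-3.128, 0.0, 1.743]
wrist_force: [-18.1, -2.4, 9.5]
width: 0.0008
```

Run:
```python
from h import *
o=get_obs();print(o['time'],o['tool_pos'],o['wrist_force'],o['width'])
s=save('s12','scene');t=save('t12','top');w=save('w12','wrist')
cv2.imwrite('pics/s12c.png',cv2.resize(s[195:245,285:335,::-1],None,fx=12,fy=12,interpolation=cv2.INTER_CUBIC))
cv2.imwrite('pics/t12c.png',cv2.resize(t[145:225,160:225,::-1],None,fx=7,fy=7,interpolation=cv2.INTER_CUBIC))
```

```text
15.45 [0.5058749  0.2005295  0.17258046] [-18.12956776  -2.44743997   9.51558825] 0.0007569833974244841
```

View pics/s12c.png

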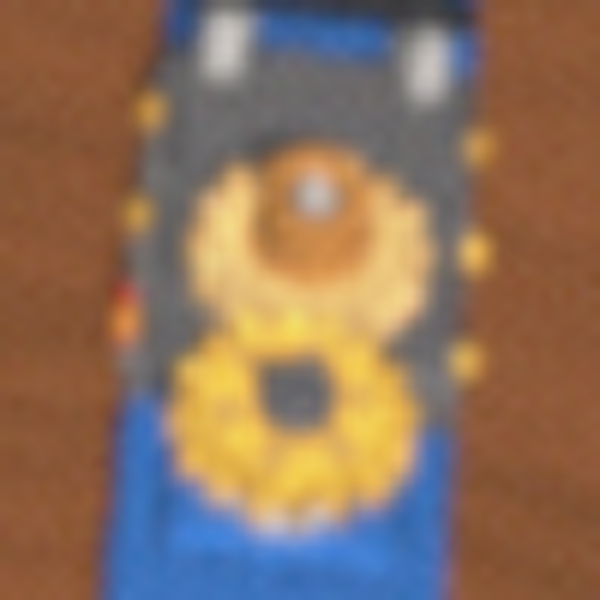

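View pics/t12c.png

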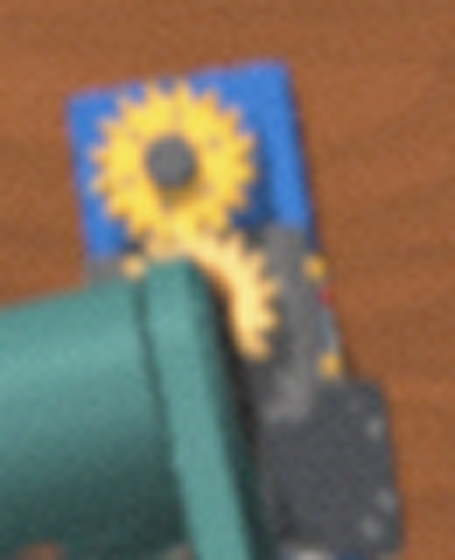

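View pics/w12.png

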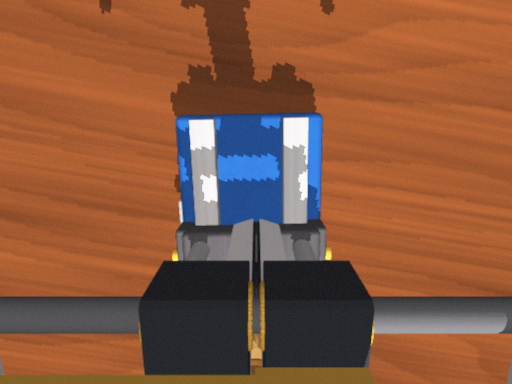

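Run:
```python
from h import *
f=lambda u,v:((u+.5)/12-.5+285,(v+.5)/12-.5+195)
a=ray('scene',f(314,195),.104);b=ray('scene',f(297,392),.086);print(a,b,np.linalg.norm((a-b)[:2]))
# reference: before push s8 crop 6x (270,170): tip (252,190), nut (238,345)
g=lambda u,v:((u+.5)/6-.5+270,(v+.5)/6-.5+170)
a0=ray('scene',g(252,190),.104);b0=ray('scene',g(238,345),.086);print(a0,b0,np.linalg.norm((a0-b0)[:2]))
from ph import phase
im=cv2.imread('pics/t12.png')[...,1].astype(np.float32);c=get_calibration('top')
for d in[(0,0),(-.001,0),(0,-.001)]: print(phase(im,'top',c,.6675+d[0],.227+d[1],.076))
```

```text
[0.61142383 0.21589138 0.104     ] [0.67033984 0.22795488 0.086     ] 0.06013837361626084
[0.56675013 0.2073481  0.104     ] [0.66985556 0.22767575 0.086     ] 0.10509016843378069
(np.float64(17.029287538843455), np.float64(0.6131966792397481))
(np.float64(16.896527426680187), np.float64(0.7263034892272326))
(np.float64(17.02089804180364), np.float64(0.32438504637170185))
```

Emit:
{"api": "jog_arm", "payload": {
  "moves": [
    [0, 0, 0, 1, 0, 0, 0],
    [0, 0, 0, 0, 0, 0, 0],
    [0, 0, 0, 0, 0, 0, 0]
  ]
}}

```text
time: 15.98
tool_pos: [0.5061, 0.2006, 0.1726]
ee_rot: [-3.127, -0.0, 1.743]
wrist_force: [-19.2, -3.1, 12.0]
width: 0.0006
```

Emit:
{"api": "jog_arm", "payload": {
  "moves": [
    [0, 0, 0, -10, -2, 0, 0],
    [0, 0, 0, -10, -2, 0, 0],
    [0, 0, 0, 0, 0, 40, 0],
    [0, 0, 0, 0, 0, 50, 0],
    [0, 0, 0, 40, 7, 20, 0],
    [0, 0, 0, 55, 10, 0, 0],
    [0, 0, 0, 55, 10, 0, 0],
    [0, 0, 0, 40, 7, 0, 0],
    [0, 0, 0, 0, 0, 0, 0],
    [0, 0, 0, 0, 0, 0, 0],
    [0, 0, 0, 0, 0, 0, 0]
  ]
}}

```text
time: 17.35
tool_pos: [0.6805, 0.231, 0.2842]
ee_rot: [3.14, -0.0, 1.742]
wrist_force: [-0.3, -0.1, -0.7]
width: 0.0006
```

Run:
```python
from h import *
o=get_obs();print(o['time'],o['tool_pos'],o['ee_rot'])
c=get_calibration('wrist');w=save('w13','wrist')
for n,p in dict(m=(.6695,.2275,.076),s=(.602,.2155,.104)).items():print(n,proj('wrist',p,c))
cv2.imwrite('pics/w13c.png',cv2.resize(w[50:250,150:350,::-1],None,fx=3,fy=3,interpolation=cv2.INTER_CUBIC))
```

```text
17.35 [0.68049286 0.23098012 0.28418098] [ 3.13972120e+00 -1.24594093e-04  1.74220123e+00]
m [253.54027198 175.71712835]
s [252.71093861  93.2515522 ]
```

View pics/w13c.png

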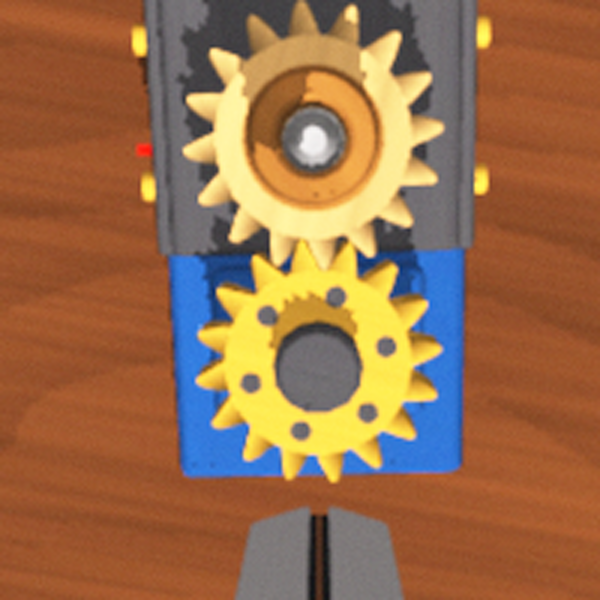

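Run:
```python
from h import *
c=get_calibration('wrist')
f=lambda u,v:((u+.5)/3-.5+150,(v+.5)/3-.5+50)
a=ray('wrist',f(314,141),.104,c);b=ray('wrist',f(318,366),.086,c);print(a,b,np.linalg.norm((a-b)[:2]),np.degrees(np.arctan2((b-a)[1],(b-a)[0])))
gt=[(304,3),(258,15),(214,50),(188,97),(184,152),(202,203),(237,243),(277,263),(321,268),(369,256),(407,225),(436,183),(444,127),(428,73),(395,32),(352,8)]
mt=[(305,245),(258,258),(220,290),(198,333),(197,382),(214,428),(247,463),(290,480),(336,481),(379,467),(415,437),(437,379),(441,348),(425,298),(392,263),(347,252)]
import sys
for n,t,z in(('g',gt,.076),('m',mt,.076)):
    P=np.array([ray('wrist',f(*p),z,c) for p in t]);M=np.c_[2*P[:,:2],np.ones(len(P))];s=np.linalg.lstsq(M,(P[:,:2]**2).sum(1),rcond=None)[0]
    ang=np.degrees(np.arctan2(P[:,1]-s[1],P[:,0]-s[0]))%22.5
    z0=np.exp(1j*ang*16*np.pi/180);print(n,s[:2],np.sqrt(s[2]+s[:2]@s[:2]),np.degrees(np.angle(z0.mean()))/16%22.5,abs(z0.mean()))
```

```text
[0.60420654 0.21714603 0.104     ] [0.66374433 0.22844404 0.086     ] 0.06060027380793203 10.744801044072604
g [0.60316163 0.21668216] 0.035613478109636776 14.672911436087356 0.9259343056750722
m [0.66587347 0.22878617] 0.035721869533686924 18.168720424529294 0.8288144503177329
```

Emit:
{"api": "jog_arm", "payload": {
  "moves": [
    [0, 0, 0, -20, -30, 30, 0],
    [0, 0, 0, -35, -45, 15, 0],
    [0, 0, 0, -35, -45, 10, 0],
    [0, 0, 0, -40, -45, 0, 0],
    [0, 0, 0, -40, -45, 0, 0],
    [0, 0, 0, -40, -45, 0, 0],
    [0, 0, 0, 0, 0, 0, 0]
  ]
}}

```text
time: 18.27
tool_pos: [0.4684, -0.0258, 0.3391]
ee_rot: [3.139, 0.002, 1.737]
wrist_force: [0.2, 0.6, -0.3]
width: 0.0003
```

Run:
```python
from h import *
o=get_obs();print(o['time'],o['tool_pos'])
ims=[]
for i in range(8): ims.append(snapshot('top').astype(np.float32))
t=np.mean(ims,0).astype(np.uint8); cv2.imwrite('pics/t14.png',t[...,::-1])
cv2.imwrite('pics/t14c.png',cv2.resize(t[145:225,165:225,::-1],None,fx=7,fy=7,interpolation=cv2.INTER_CUBIC))
```

```text
18.275 [ 0.46842806 -0.02577538  0.3391337 ]
```

View pics/t14c.png

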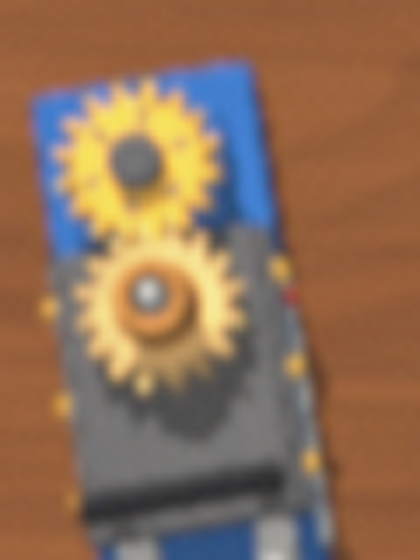

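View pics/t14.png

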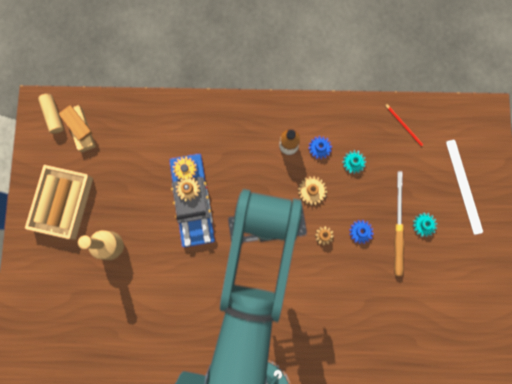

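```bash
cat > fit.py <<'E'
from h import *
from scipy.optimize import minimize
import sys
# rectify to plane z=.076, 0.25 mm/px ; fit r(theta) outline on arcs away from mesh
def rect(im,cam,c,x0,y0,n=600,s=.00025,z=.076):
    P=np.array([[x0,y0],[x0+n*s,y0],[x0,y0+n*s],[x0+n*s,y0+n*s]])
    q=np.array([proj(cam,[*p,z],c) for p in P],np.float32)
    d=np.array([[0,0],[n,0],[0,n],[n,n]],np.float32)
    return cv2.warpPerspective(im,cv2.getPerspectiveTransform(q,d),(n,n),flags=cv2.INTER_CUBIC)
def model(shape,cx,cy,ph):
    yy,xx=np.mgrid[:shape[0],:shape[1]]*.25
    r=np.hypot(xx-cx,yy-cy);a=np.arctan2(yy-cy,xx-cx)
    R=32+3.9*np.cos(16*(a-ph))
    return 1/(1+np.exp((r-R)/.5)),r
def fit(g,cx,cy,lab):
    # yellow/wood mask g in 0..1
    best=None
    for ph in np.radians(np.arange(0,22.5,4.5)):
        def cost(p):
            m,r=model(g.shape,*p); k=(r<40)&(r>24)&sel
            return ((m-g)[k]**2).mean()
        r=minimize(cost,[cx,cy,ph],method='Nelder-Mead',options=dict(xatol=.01,fatol=1e-6,initial_simplex=np.array([[cx,cy,ph],[cx+1,cy,ph],[cx,cy+1,ph],[cx,cy,ph+.06]])))
        if best is None or r.fun<best.fun:best=r
    return best
E
python3 - <<'E'
from fit import *
import fit as F
# the wrist pose of w13 from recorded tool pose
from scipy.spatial.transform import Rotation as Ro
c=get_calibration('wrist');o=get_obs()
T=Ro.from_euler('xyz',o['ee_rot']).as_matrix();R=np.array(c['R']);t=np.array(c['t'])
off=T.T@(-R.T@t-o['tool_pos']);A=T.T@R.T
T2=Ro.from_euler('xyz',[3.13972,-.000125,1.7422]).as_matrix();pos=np.array([.68049,.23098,.28418])+T2@off
R2=(T2@A).T;c13=dict(camera_matrix=c['camera_matrix'],R=R2,t=-R2@pos)
for nm,cam,cc in(('w13','wrist',c13),('t14','top',get_calibration('top'))):
    im=cv2.imread(f'pics/{nm}.png'); x0,y0=.555,.15
    r=rect(im,cam,cc,x0,y0); hsv=cv2.cvtColor(r,cv2.COLOR_BGR2HSV)
    cv2.imwrite(f'pics/r_{nm}.png',r)
    b,g_,rr=[r[...,i].astype(float) for i in range(3)]
    m=np.clip(((rr+g_)/2-b-40)/80,0,1) if nm=='w13' else np.clip(((rr+g_)/2-b-40)/60,0,1)
    cv2.imwrite(f'pics/m_{nm}.png',(m*255).astype(np.uint8))
    X=(np.mgrid[:600,:600][1]*.25/1000+x0);Y=(np.mgrid[:600,:600][0]*.25/1000+y0)
    s=(X-.635)*.984+(Y-.2225)*.178
    res=[]
    for lab,cx,cy in(('gear',.6032,.2167),('master',.6659,.2288)):
        F.sel=(s<-.006) if lab=='gear' else (s>.006)
        q=fit(m,(cx-x0)*1e3,(cy-y0)*1e3,lab);p=q.x;res.append(p);print(nm,lab,p[0]/1e3+x0,p[1]/1e3+y0,np.degrees(p[2])%22.5,q.fun)
    print('dist',np.hypot(*(res[0]-res[1])[:2]))
E
```

```text
w13 gear 0.6033283995033774 0.21642077964004913 14.880987674424851 0.07778114927300249
w13 master 0.664599512251686 0.22845028989653637 17.52869729045538 0.033079272352170674
dist 62.44083899521917
t14 gear 0.6047296322788366 0.21587518899072336 14.351373194712053 0.07413366436706077
t14 master 0.6653959606696853 0.22739536644685965 17.341320874630433 0.05381116575098358
dist 61.75044849268036
```

View pics/m_w13.png

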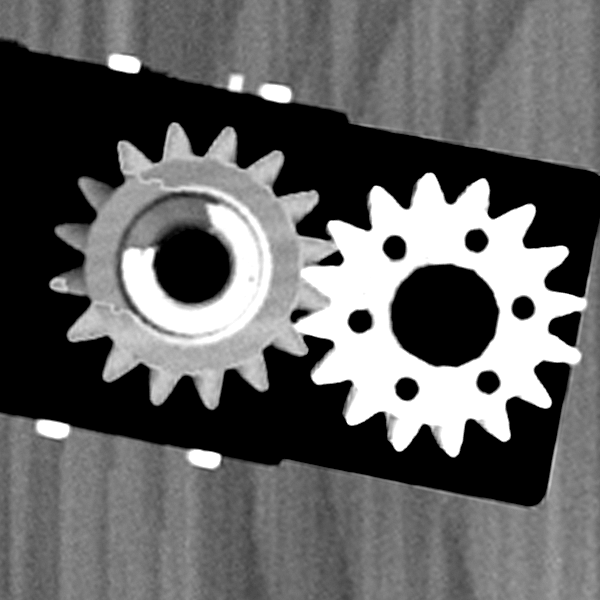

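The rectified view shows the teeth fully interlocked, with the axes about 62–64 mm apart by every estimate. The other objects are at their original pixels and the arm is clear, so I'm handing in.

```bash
python3 -c "
from bench import *
print(get_obs()['wrist_force']); print(close_job())"
```

```text
[ 1.28227769 -0.17445428  0.28424219]
the job is handed in; nothing more can be done
None
```

The job is handed in at about 18.7 s. The 16-tooth wooden gear sits hub up on the spindle and is pushed into mesh with the brass master. The interface gave no verdict, so this rests on my own checks.

**What I did**
- I chose the gear by its diameter (about 73 mm over the teeth) and by counting 16 teeth in a close crop.
- I gripped it by the hub and turned it about 4° so that a tooth faced a gap in the master. Then I lowered it onto the spindle and let go while the carriage was still well back.
- I pushed the handle bar from behind about 46 mm, until the carriage stopped firmly at about 18–19 N. Then I moved the arm clear.

**Last checks**
- **Seating:** after I let go, the wrist picture showed the spindle in the bore with its tip just above the hub.
- **Mesh:** the teeth are visibly interlocked, and the two gears' tooth angles match a proper mesh.
- **Other objects:** the other gears, mallet, bottle and gouge look unmoved in the last top picture.

**What disagreed**
- The estimates of the axis distance after the push spread from 60 to 64.4 mm, against 64 mm for full mesh. All are under the 66.5 mm limit.
- The carriage travelled about 46 mm instead of the expected 50. The gears measured about 111 mm apart beforehand instead of 114, so the carriage probably did not start fully back.
- The wrist camera put the gear in the hand about 5 mm off centre, where I expected about 0. I corrected for this, and the gear went on without resistance.

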